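# Issue one can from the gravity dispenser and reload its pocket

### The job

Issue one drink can from the gravity can dispenser and leave the next one ready, pressing only its two stop keys with the fingertips. Press the rear key fully down until a can has rolled forward onto the front stop and let the key up; then press the front key so that this can rolls out into the pick-up bay and let it up; then press the rear key once more and let it up, so that the next can waits at the front stop and the last one stays behind the rear stop. Never hold both keys down together, do not touch, grip or lift the cans, and leave the mug, jigger, tamper and timer where they stand.

Things in the scene. Friction and masses are not known exactly. Their poses are not given: they have to be found in the camera images.
- can_lane: single-lane gravity can dispenser of sheet metal, fixed, 390 mm long, 126 mm wide over its low side cheeks, its two keys standing out on the right. Origin on the worktop under the front stop, midway between the cheeks; +x up the lane, away from the robot, +y left, z up. Cans roll towards -x on two runners that fall 5 degrees; the space between its two stops holds one can and starts empty
- front_stop (a point): front stop, on the running surface in the lane's middle: x = 0, z = 0.053 of the dispenser. Two pins, 20 mm high
- rear_stop (a point): rear stop, on the running surface: x = 0.068, z = 0.059 of the dispenser. Two pins, 20 mm high; the row of three cans waits behind it
- bay (a point): middle of the floor of the open pick-up bay at the robot's end of the lane, x = -0.078 of the dispenser; the bay ends in a 32 mm high lip at x = -0.112
- front_key_top (a point): centre of the top of the FRONT key (nearer the robot and the bay): flat black cap, 32 mm along the lane by 34 mm across, on an upright stem beside the right cheek; 130 mm above the worktop, at x = 0, y = -0.097 of the dispenser. It goes down with the key. The ends of the cans are 22 mm left of the cap's edge; can tops are 112 (in the bay) to 140 mm above the worktop
- rear_key_top (a point): centre of the top of the REAR key (farther from the robot): the same cap, 68 mm up the lane from the front key (36 mm free between the caps), 136 mm above the worktop
- front_key (a joint): depth of the front key: 0 = up, 0.028 m = fully down, straight down. A spring returns it (about 5 N to start it, 7.5 N at the bottom). It carries the front stop's pins: pressed 20 mm or more they sink clear of the cans, let go they spring up. A can on the front stop then rolls into the bay in about 1 s
- rear_key (a joint): depth of the rear key: same values, spring and pins, for the rear stop. Pressed, the row of cans rolls down until its first can rests on the front stop (about 1 s) or on a can there; let go, its pins rise between that can and the next and hold the rest back
- can_a_mid (a point): middle of the first (foremost) can: a drink can, 66 mm diameter, 115 mm long, about 0.36 kg, lying across the lane, free to roll, its middle 33 mm above the running surface. It starts against the rear stop at x = 0.099 of the dispenser; on the front stop it rests at x = 0.031, in the bay against the lip at x = -0.081
- can_b_mid (a point): middle of the second can, the same size, lying behind and touching the first (x = 0.166 of the dispenser at the start)
- can_c_mid (a point): middle of the third and last can, the same size (x = 0.232 of the dispenser at the start)
- jigger: the steel double-cone measuring jigger, 45 mm wide, 79 mm tall, standing on the worktop left of the dispenser; origin at the centre of its underside; a bystander, not to be disturbed
- mug_1: the ceramic mug, 80x113x91 mm, standing on the worktop left of the dispenser; origin at the centre of its underside; a bystander, not to be disturbed
- tamper: the turned-handle tamper, 58 mm wide, 95 mm tall, standing on the worktop right of the dispenser; origin at the centre of its underside; a bystander, not to be disturbed
- dial_timer: the small square kitchen timer with a round dial, 66x66x44 mm, on the worktop at the right; origin at the centre of its underside; a bystander, not to be disturbed
- can_a: the first can itself; origin at the centre of its base, which faces the left (+y) side of the lane, 57.5 mm from its middle; its own z runs along the can's length
- can_b: the second can itself; origin at the centre of its base, which faces the left (+y) side of the lane, 57.5 mm from its middle; its own z runs along the can's length
- can_c: the third can itself; origin at the centre of its base, which faces the left (+y) side of the lane, 57.5 mm from its middle; its own z runs along the can's length
Mind the look-alikes: they are no part of the job. Leave any pink look-alike of the can_a alone. What is shaped like the can_b but orange is not meant.

How it is judged:
By the outcome, as a careful person would: the job done as asked, in the order asked, and still so for the second after the job is handed in, with the robot touching nothing.
It also fails if it takes over 48 s, if anything falls off the work surface, if the arm or the gripper's body presses on something with over 40 N, if the wrist force passes 120 N, or if a joint passes its speed limit or range.

### The arm

A 6-joint arm with a two-finger parallel gripper is mounted at the origin on a cart in front of the work surface, level with it; the furniture and walls round the work are solid. World frame = base frame: x ahead of the robot, y to its left, z up, the work surface at z = 0. Lengths are in m, angles in rad, forces in N, time in s.
With the tool pointing down it reaches from about 0.25 to 0.775 m from the base axis. Payload 4 kg.
Tool frame: the origin (TCP) lies midway between the tips of the shut fingers; the grasp point (between the pads) lies 19 mm behind it (robot.hold_point_z is the distance from the TCP to the grasp point, in m); z points along the fingers, y is the line along which they close (so a half turn about z gives the same grasp; the last joint's range is limited). The gripper opens to 94 mm and grips with 3 to 60 N. Pads are 16 mm wide; open, the fingers measure 119 mm over their backs; the gripper's body (75 mm by 177 mm) begins 78 mm behind the grasp point.
Start: joints at [1.142, 0.087, 1.371, -0, 1.684, -0.103], TCP at [0.176, 0.521, 0.166] pointing down, gripper open.
Joint ranges: [-3.1, 3.1], [-0.76, 2.03], [0.27, 2.55], [-1.08, 4.22], [0.17, 2.65], [-2.57, 2.57]. Speed limits (rad/s): [2.79, 2.79, 3.14, 3.14, 3.14, 3.14].

### API

Orientations are given as [roll, pitch, yaw] about the fixed x, y, z axes, in that order (R = Rz(yaw) Ry(pitch) Rx(roll)).
In Python, from bench import readout, imaging, robot gives the robot as it stands.
- The arm moves only by the tool carry_out, never from a script. Its argument "motion" is text: rows parted by semicolons, each of 7 numbers parted by spaces: the shift along the tool's x, y, z each as a share of 200 mm, from -1 to 1, then the turn, a rotation vector about the tool's x, y, z each as a share of 120 degrees, from -1 to 1, then the opening, from 0 (shut) to 1 (fully open). A call has 1 to 12 rows; each row shifts and turns the commanded pose from where the row before left it, along the tool's axes as they then stand; what a row does not reach is not made up. A row lasts 1/8 s, in which the tool goes at most 62.5 mm and 10.7 degrees, less where a joint would pass 70% of its speed; a pose out of reach is approached as far as the arm can. A call with a number of a shift or a turn outside -1 to 1 is refused whole. A call with a gripper value outside its range is refused whole. The fingers move at their own pace and stop on an object; the grip force is fixed at half the most. Time passes only in rows, so rows that do not move let the fingers close. It gives the time, the measured TCP pose, the force, the opening and the grip force at its end, in the units of the state.
- readout.get_obs(): the state, without advancing time (a new reading comes with each control period).
- imaging.snapshot(name): name is "side" or "top"; returns a dict with "pixels" (400x640x3 uint8, red, green, blue), "fx", "fy", "cx", "cy" (pixels), "R" (3x3) and "t" (3): a world point X has camera coordinates R X + t. Camera axes: x right, y down, z forward; pixel columns grow to the right and rows downward; lengths in m; the calibration is good to about 2 mm. A picture is of the moment at which its call begins. There is no depth.
- robot.close_job(): hands the job in; it is judged then, once.
The state is a dict: "time": time; "joint_positions": joint angles; "qvel": joint speeds; "joint_torque": joint torques, N m; "tool_pos": TCP position; "ee_rot": TCP orientation; "wrist_force": force on the tool from outside, world axes, zero at the start; "wrist_torque": the same for the moment, N m; "width": finger opening in m; "finger_force": force on a finger pad.
Only numpy, scipy, OpenCV 4.12 (cv2) and the standard library are available. Lean on these libraries where they do the work, as an engineer would, in place of code of your own. Each camera call takes 0.05 s, during which the arm holds its last target. There are 200 camera calls.

## Working session

There is one attempt and no reset: what is moved stays moved. The work goes in short steps, Python scripts to look and compute and a tool call to move; the robot and the scene stay as the last step left them, time stands still between calls to the robot, and variables do not carry over. Pictures are saved under pics/ and viewed, at most 10 in all, crops included, and the job is handed in when it is done.

Besides the shell and the picture viewer there is one more tool, called after "Emit:" as name(argument=value, ...) on one line, values as JSON. carry_out: Moves the arm, as the interface text tells. Its arguments: {"type":"object","properties":{"motion":{"type":"string"}},"required":["motion"]}

```bash
mkdir -p pics; ls; python3 - <<'E'
from bench import readout, imaging, robot
import cv2
o=readout.get_obs(); print({k:o[k] for k in('time','tool_pos','ee_rot','width','wrist_force')})
for n in('top','side'):
    s=imaging.snapshot(n); cv2.imwrite(f'pics/{n}0.png',s['pixels'][:,:,::-1]); print(n,s['fx'],s['cx'],s['cy'],s['R'],s['t'])
E
```

```text
pics
{'time': 0.0, 'tool_pos': array([0.17578357, 0.52050344, 0.16522049]), 'ee_rot': array([-3.13942105e+00, -2.47105700e-04,  2.81577602e+00]), 'width': 0.09372472386277628, 'wrist_force': array([-0.67085467, -1.05492103,  0.13795163])}
top 413.2309251043295 323.7750592951034 198.00365628276782 [[ 0.00568419 -0.99985935  0.01577884]
 [-0.98076644 -0.00865285 -0.19499312]
 [ 0.19510222 -0.01436697 -0.98067768]] [0.02494041 0.53649676 1.28214347]
side 429.9592326354098 325.2230563539448 188.57718137572834 [[-0.98930224 -0.14568359  0.00757382]
 [-0.08940195  0.56444484 -0.8206152 ]
 [ 0.11527516 -0.81251357 -0.57143095]] [0.52017179 0.10859035 1.44017547]
```

View pics/top0.png

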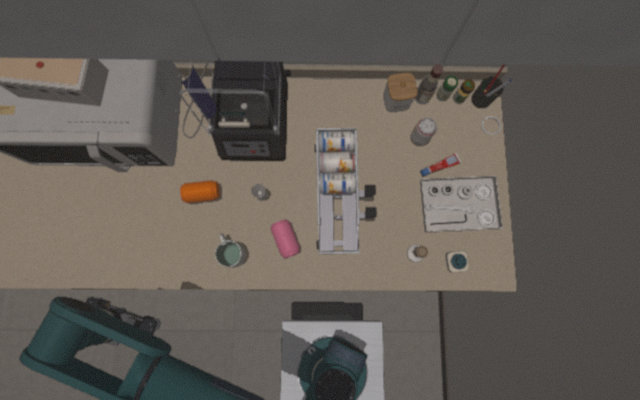

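View pics/side0.png

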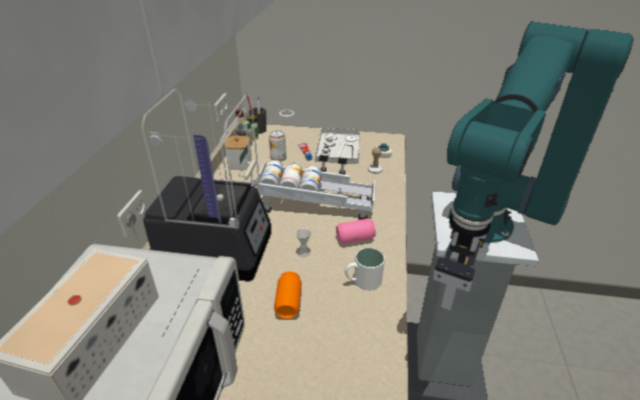

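Top view: the dispenser lies at about (338,190). Its three white cans are at (336,142), (338,162) and (338,184), and the black caps are at (369,191) for the rear key and (370,213) for the front key. The look-alikes are the pink can at (285,239) and the orange can at (199,191); both lie outside the lane, so I'll leave them alone. The mug is at (230,253), the jigger at (260,191), the tamper at (418,253) and the timer at (457,261). Next I'll measure the caps and confirm them in one crop.

```bash
cat > h.py <<'E'
import numpy as np, cv2
from bench import readout, imaging, robot
def ray(s,u,v,z):
    d=s['R'].T@np.array([(u-s['cx'])/s['fx'],(v-s['cy'])/s['fy'],1]); c=-s['R'].T@s['t']
    return c+d*(z-c[2])/d[2]
def proj(s,X):
    p=s['R']@np.array(X)+s['t']; return p[0]/p[2]*s['fx']+s['cx'],p[1]/p[2]*s['fy']+s['cy']
def blobs(s,box,thr,amin=20):
    u0,v0,u1,v1=box; m=(s['pixels'][v0:v1,u0:u1].max(2)<thr).astype(np.uint8)
    n,l,st,c=cv2.connectedComponentsWithStats(m,connectivity=4)
    return [(c[i]+[u0,v0],st[i]+[u0,v0,0,0,0]) for i in range(1,n) if st[i,4]>=amin]
E
python3 - <<'E'
from h import *
t=imaging.snapshot('top'); s=imaging.snapshot('side')
for thr in (40,60):
  for c,st in blobs(t,(350,175,390,225),thr): print('top',thr,c,st,ray(t,*c,.133))
  for c,st in blobs(s,(310,150,360,185),thr,8): print('side',thr,c,st,ray(s,*c,.133))
a=cv2.resize(t['pixels'][120:260,310:390,::-1],None,fx=4,fy=4,interpolation=2)
b=cv2.resize(s['pixels'][145:225,250:380,::-1],None,fx=3.6,fy=3.6,interpolation=2)
im=np.zeros((560,800,3),np.uint8); im[:,:320]=a; im[:b.shape[0],325:325+b.shape[1]]=b[:,:475]
cv2.imwrite('pics/crop.png',im)
E
```

```text
side 40 [323.  158.2] [320 157   7   4  20] [ 0.54956616 -0.10092476  0.133     ]
side 40 [341.83333333 161.        ] [339 160   7   3  18] [ 0.48206524 -0.09254192  0.133     ]
top 60 [369.50505051 190.94949495] [365 186  10  12  99] [ 0.54345803 -0.10924847  0.133     ]
top 60 [370.27173913 212.55434783] [366 208  10  11  92] [ 0.47680382 -0.11050276  0.133     ]
side 60 [323. 158.] [319 156   9   5  37] [ 0.54977127 -0.10227776  0.133     ]
side 60 [342.16129032 160.64516129] [339 159   8   5  31] [ 0.48120936 -0.0950902   0.133     ]
```

View pics/crop.png

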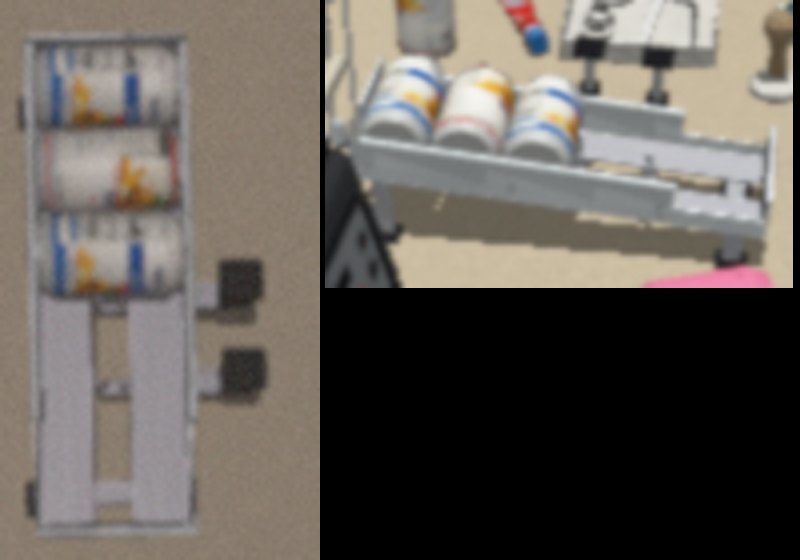

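The crop confirms the two flat black caps on stems right of the lane. The rear one is beside the first can at about (370,191) and the front one at about (371,213). The space between the stops is empty. My estimates are rear (0.547, -0.111) and front (0.479, -0.112). I'll go over the rear key with the fingers shut.

Emit:
carry_out(motion="0 0 -0.14 0 0 -0.078 0; 0 0 -0.14 0 0 -0.078 0; -0.13 -0.225 0 0 0 0 0; -0.13 -0.225 0 0 0 0 0; -0.13 -0.225 0 0 0 0 0; -0.13 -0.225 0 0 0 0 0; -0.13 -0.225 0 0 0 0 0; -0.13 -0.225 0 0 0 0 0; -0.13 -0.225 0 0 0 0 0; -0.13 -0.225 0 0 0 0 0; -0.13 -0.225 0 0 0 0 0; -0.13 -0.225 0 0 0 0 0")

```text
time: 1.7
tool_pos: [0.437, 0.0698, 0.2223]
ee_rot: [3.141, 0.0, -3.141]
wrist_force: [0.3, 0.3, 0.5]
width: 0.0002
finger_force: 0.0
```

Emit:
carry_out(motion="-0.13 -0.225 0 0 0 0 0; -0.13 -0.225 0 0 0 0 0; -0.13 -0.225 0 0 0 0 0; -0.13 -0.2 0 0 0 0 0; 0 0 0.1 0 0 0 0; 0 0 0.1 0 0 0 0; 0 0 0 0 0 0 0")

```text
time: 2.58
tool_pos: [0.5394, -0.1034, 0.18]
ee_rot: [3.14, -0.005, -3.141]
wrist_force: [0.5, 0.7, -1.1]
width: 0.0008
finger_force: 0.0
```

```bash
python3 - <<'E'
from h import *
o=readout.get_obs(); print(o['tool_pos'])
t=imaging.snapshot('top'); s=imaging.snapshot('side')
print(proj(t,o['tool_pos']),proj(s,o['tool_pos']))
a=cv2.resize(t['pixels'][120:260,310:410,::-1],None,fx=4,fy=4,interpolation=2)
b=cv2.resize(s['pixels'][110:190,290:370,::-1],None,fx=5,fy=5,interpolation=2)
im=np.zeros((560,800,3),np.uint8); im[:,:400]=a; im[:400,400:]=b
cv2.imwrite('pics/over.png',im)
E
```

```text
[ 0.5393716  -0.10338628  0.18002668]
(np.float64(369.5250300577731), np.float64(188.8991862345954)) (np.float64(326.091225660255), np.float64(146.34326982603045))
```

View pics/over.png

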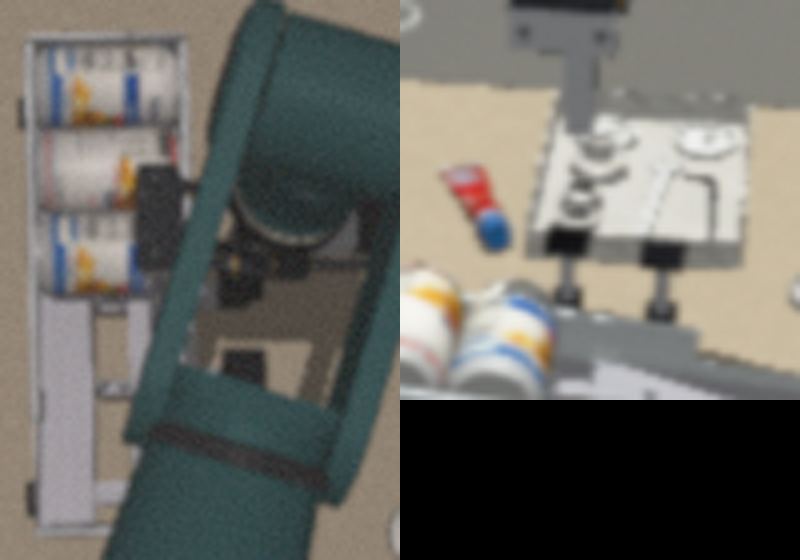

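In the side crop the fingertips (u≈326) are almost above the rear cap (u≈323, v≈158), so I need about 8 mm more in x and y. I'll correct that and press down gradually.

Emit:
carry_out(motion="-0.04 -0.035 0 0 0 0 0; 0 0 0.1 0 0 0 0; 0 0 0.1 0 0 0 0; 0 0 0.05 0 0 0 0; 0 0 0.05 0 0 0 0; 0 0 0 0 0 0 0; 0 0 0 0 0 0 0")

```text
time: 3.55
tool_pos: [0.5491, -0.1107, 0.1232]
ee_rot: [-3.141, 0.001, -3.141]
wrist_force: [-0.3, 0.7, -0.3]
width: 0.0005
finger_force: 0.0
```

No contact force at z=0.123, so I'll look before going on.

```bash
python3 - <<'E'
from h import *
o=readout.get_obs(); print(o['tool_pos'],o['wrist_force'])
t=imaging.snapshot('top'); s=imaging.snapshot('side')
print(proj(t,o['tool_pos']),proj(s,o['tool_pos']))
a=cv2.resize(t['pixels'][160:240,330:410,::-1],None,fx=5,fy=5,interpolation=2)
b=cv2.resize(s['pixels'][110:190,290:370,::-1],None,fx=5,fy=5,interpolation=2)
cv2.imwrite('pics/down.png',np.hstack([a,b]))
E
```

```text
[ 0.54912072 -0.11069172  0.12316131] [-0.2866353   0.68838767 -0.34600668]
(np.float64(369.54659204956937), np.float64(189.8306329498458)) (np.float64(323.5247709703298), np.float64(159.20357641577925))
```

View pics/down.png

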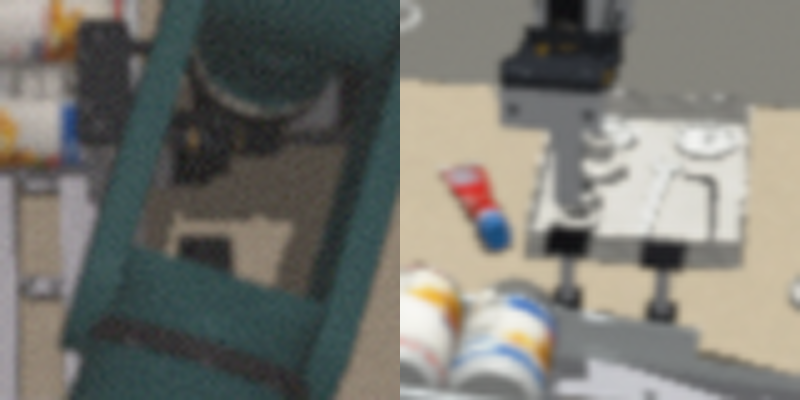

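```bash
python3 - <<'E'
from h import *
o=readout.get_obs()
s=imaging.snapshot('side'); p0=cv2.imread('pics/side0.png')[:,:,::-1]
d=cv2.absdiff(s['pixels'],p0).max(2)
print(d[140:172,312:340])
for z in(.12,.136,.15,.17): print(z,proj(s,[.549,-.111,z]))
print(s['R'],s['t'])
print(o['joint_positions'],o['joint_torque'])
E
```

```text
[[  4   4   4   5   4   4   3  13  52  95 109 108 104  88  58  15   2   3
    3   2   4   3   5   5   4   5   4   4]
 [  4   4   5   4   5   4   3  15  49  91 108 105  98  92  65  15   3   3
    4   3   3   3   5   5   3   4   5   5]
 [  4   3   4   4   6   4   2  15  49  89 106  95  80  76  50  10   4   4
    3   3   4   5   4   5   3   4   4   4]
 [  4   4   4   5   4   3   1  15  48  90 103  82  46  44  33   5   4   5
    5   5   3   4   4   4   4   5   5   3]
 [  5   4   5   4   3   4   1  13  45  89 104  85  39  19  17   1   5   5
    5   3   2   3   2   4   4   5   4   4]
 [  3   4   5   4   4   5   1  12  45  88 105  93  60  23  11   1   3   3
    4   4   4   3   3   4   5   5   4   5]
 [  4   5   4   4   4   3   1  11  43  87 102  82  38   3   4   2   3   4
    3   4   3   4   5   4   4   4   4   4]
 [  5   3   3   4   4   4   1  11  42  87  95  68  25   5   3   2   3   4
    4   4   5   5   4   3   4   5   4   4]
 [  5   4   5   4   3   3   1  10  41  81  84  65  57  53  29   4   3   3
    6   4   4   4   3   4   4   4   5   4]
 [  5   5   4   4   4   3   2   7  36  72  67  
[... 2574 characters left out ...]
37  49  46  26   6   6   9
   10   8   4   2   3   2   3   3   4   2]]
0.12 (np.float64(323.56662637182654), np.float64(159.92828896449282))
0.136 (np.float64(323.5910062889855), np.float64(156.0315338359328))
0.15 (np.float64(323.61258123362325), np.float64(152.58311046282864))
0.17 (np.float64(323.64380272634975), np.float64(147.59283460954555))
[[-0.98930224 -0.14568359  0.00757382]
 [-0.08940195  0.56444484 -0.8206152 ]
 [ 0.11527516 -0.81251357 -0.57143095]] [0.52017179 0.10859035 1.44017547]
[-3.00205293e-01  1.20614240e-01  1.41949565e+00  6.91789527e-05
  1.59985713e+00 -1.87196326e+00] [-5.92576020e-03 -3.49220467e+01 -2.97962880e+01 -3.72710370e-02
  6.28428650e-02 -1.83159564e-04]
```

```bash
python3 - <<'E'
from h import *
t=imaging.snapshot('top'); s=imaging.snapshot('side')
for z in (.2,.25,.3):
  print(z,'left end of gripper body',ray(t,346,176,z)[:2],'expected px',proj(t,[.549,-.111+.0885,z]))
# initial-pose check: expected TCP px in first pictures
X=[.176,.521,.166]; print('start TCP px',proj(s,X),proj(t,X))
s0=cv2.imread('pics/side0.png'); u,v=map(int,proj(s,X))
a=cv2.resize(s0[v-60:v+40,u-50:u+50],None,fx=4,fy=4,interpolation=2)
cv2.circle(a,(200+2,240+2),4,(0,0,255),1)
b=cv2.resize(cv2.cvtColor(s['pixels'],4)[85:185,275:375],None,fx=4,fy=4,interpolation=2)
q=proj(s,readout.get_obs()['tool_pos']); cv2.circle(b,(int((q[0]-275)*4)+2,int((q[1]-85)*4)+2),4,(0,0,255),1)
cv2.imwrite('pics/chk.png',np.hstack([a,b]))
E
```

```text
0.2 left end of gripper body [ 0.57259915 -0.03309685] expected px (np.float64(342.3734726114429), np.float64(183.8946276261872))
0.25 left end of gripper body [ 0.55982734 -0.0296061 ] expected px (np.float64(343.4552259135532), np.float64(179.76963196707666))
0.3 left end of gripper body [ 0.54705552 -0.02611534] expected px (np.float64(344.6338274877462), np.float64(175.27532964520503))
start TCP px (np.float64(449.0659610668214), np.float64(302.97415513970776)) (np.float64(146.2663870480932), np.float64(315.895894602598))
```

View pics/chk.png

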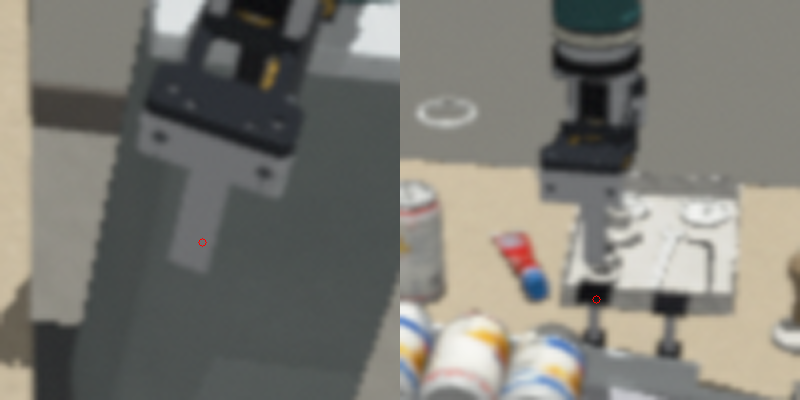

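The fingertip shows in the side view at v≈150.5, about 8 px above the projected TCP (159). It also looks like it is still above the rear cap, which isn't pressed. The start picture has the same offset, so the true tip seems to be about 20–30 mm behind the reported TCP. I'll go down in small steps and watch the force.

Emit:
carry_out(motion="0 0 0.05 0 0 0 0; 0 0 0 0 0 0 0; 0 0 0 0 0 0 0")

```text
time: 4.18
tool_pos: [0.5484, -0.1105, 0.112]
ee_rot: [3.141, -0.001, -3.141]
wrist_force: [-1.1, -0.2, -0.5]
width: 0.0006
finger_force: 0.0
```

```bash
cat >> h.py <<'E'
def look():
    s=imaging.snapshot('side'); p0=cv2.imread('pics/side0.png')[:,:,::-1]
    d=cv2.absdiff(s['pixels'],p0).max(2); o=readout.get_obs()
    print('t',o['time'],'tcp',o['tool_pos'],'F',o['wrist_force'],'TCP px',proj(s,o['tool_pos']))
    print('tip rows',[(v,int(d[v,319:328].mean())) for v in range(146,172)])
    print('cap: dark px',[(c.round(1),st[4]) for c,st in blobs(s,(310,150,360,185),60,8)])
    return s
E
python3 -c "
from h import *
look()"
```

```text
t 4.225 tcp [ 0.54858165 -0.11055822  0.11226447] F [ 0.03377115  0.31447871 -0.44854789] TCP px (np.float64(323.65277676747706), np.float64(161.86905075773322))
tip rows [(146, 42), (147, 38), (148, 49), (149, 53), (150, 33), (151, 20), (152, 23), (153, 15), (154, 5), (155, 2), (156, 7), (157, 11), (158, 11), (159, 9), (160, 2), (161, 2), (162, 3), (163, 4), (164, 3), (165, 4), (166, 3), (167, 3), (168, 4), (169, 8), (170, 13), (171, 30)]
cap: dark px [(array([322.9, 158. ]), np.int64(38)), (array([342. , 160.7]), np.int64(30))]
```

Emit:
carry_out(motion="0 0 0.05 0 0 0 0; 0 0 0 0 0 0 0; 0 0 0 0 0 0 0")

```text
time: 4.6
tool_pos: [0.5485, -0.1105, 0.1021]
ee_rot: [3.141, -0.0, -3.141]
wrist_force: [-0.2, 0.6, -0.2]
width: 0.0004
finger_force: 0.0
```

```bash
python3 -c "
from h import *
look()"
```

```text
t 4.65 tcp [ 0.54866057 -0.11056445  0.10237618] F [-0.74096565 -0.1034153  -1.03720073] TCP px (np.float64(323.61597478701077), np.float64(164.2379229885263))
tip rows [(146, 42), (147, 38), (148, 49), (149, 53), (150, 33), (151, 20), (152, 25), (153, 28), (154, 34), (155, 12), (156, 9), (157, 6), (158, 11), (159, 8), (160, 2), (161, 2), (162, 4), (163, 4), (164, 4), (165, 4), (166, 4), (167, 3), (168, 4), (169, 8), (170, 13), (171, 29)]
cap: dark px [(array([323. , 158.2]), np.int64(34)), (array([342. , 160.7]), np.int64(30))]
```

```bash
python3 - <<'E'
from h import *
s=imaging.snapshot('side'); t=imaging.snapshot('top')
b=cv2.resize(cv2.cvtColor(s['pixels'],4)[135:175,303:353],None,fx=8,fy=8,interpolation=0)
p0=cv2.imread('pics/side0.png')
a=cv2.resize(p0[135:175,303:353],None,fx=8,fy=8,interpolation=0)
cv2.imwrite('pics/z1.png',np.hstack([a,b]))
E
```

```text
(no output)
```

View pics/z1.png

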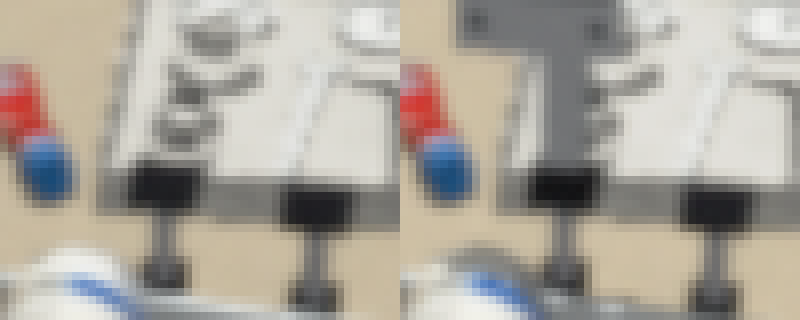

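The tip (v≈155) has reached the cap's back edge in the picture, and the force is still zero. The top view rules out a large sideways error, because the gripper body's left end is within a few px of where it should be. I'll keep going down in small steps.

Emit:
carry_out(motion="0 0 0.04 0 0 0 0; 0 0 0 0 0 0 0; 0 0 0 0 0 0 0")

```text
time: 5.12
tool_pos: [0.5494, -0.1108, 0.0952]
ee_rot: [-3.141, 0.002, -3.141]
wrist_force: [1.1, -0.7, 3.3]
width: 0.0005
finger_force: 1.5
```

```bash
python3 - <<'E'
from h import *
s=look(); print(s['pixels'][150:166,316:332].max(2))
E
```

```text
t 5.175 tcp [ 0.54942344 -0.11083074  0.09514999] F [ 2.70835719 -0.68134095  3.25359834] TCP px (np.float64(323.4053296757114), np.float64(165.9034646353313))
tip rows [(146, 45), (147, 41), (148, 50), (149, 52), (150, 33), (151, 23), (152, 29), (153, 29), (154, 30), (155, 18), (156, 47), (157, 38), (158, 11), (159, 7), (160, 14), (161, 14), (162, 2), (163, 3), (164, 4), (165, 4), (166, 4), (167, 3), (168, 5), (169, 10), (170, 14), (171, 31)]
cap: dark px [(array([322.7, 159.2]), np.int64(25)), (array([342. , 160.7]), np.int64(30))]
[[178 166 196 197 160 125 119 117 117 118 132 146 134 135 173 218]
 [176 176 206 200 161 126 118 118 118 116 120 132 138 149 182 219]
 [163 180 212 204 162 127 118 118 117 114 110 129 161 182 206 221]
 [158 187 215 204 163 127 118 118 118 117 124 157 190 198 210 221]
 [166 199 216 201 159 125 118 118 119 125 145 174 186 189 211 221]
 [171 199 206 182 139 119 117 118 118 117 120 132 148 178 213 223]
 [145 154 152 128 104 106 112 112 114 105  86  87 130 177 204 216]
 [131 128 115  83  68  81  88  93  97  87  61  63 104 139 153 159]
 [124 121 105  62  40  46  50  53  57  51  41  64 100 119 124 124]
 [121 115  93  51  26  23  24  24  26  26  36  72 108 124 124 122]
 [123 115  93  54  37  36  30  25  24  26  42  83 118 128 129 127]
 [147 143 130 111 104  95  71  55  57  68  88 113 135 137 129 127]
 [190 190 186 182 178 160 120  98 108 132 155 169 173 163 146 142]
 [203 203 203 202 198 178 135 113 134 170 192 198 198 194 189 189]
 [203 203 204 203 199 179 136 115 140 179 201 206 206 205 205 206]
 [197 202 204 203 199 178 135 115 140 180 202 206 206 207 208 207]]
```

Contact at TCP z≈0.098. Pressing on.

Emit:
carry_out(motion="0 0 0.04 0 0 0 0; 0 0 0.04 0 0 0 0; 0 0 0 0 0 0 0; 0 0 0 0 0 0 0")

```text
time: 5.68
tool_pos: [0.5493, -0.1108, 0.0791]
ee_rot: [-3.141, 0.002, -3.141]
wrist_force: [1.3, 0.2, 6.2]
width: 0.0004
finger_force: 3.1
```

```bash
python3 - <<'E'
from h import *
s=look()
E
```

```text
t 5.725 tcp [ 0.5492888  -0.11078019  0.07936313] F [0.95345071 0.4068     6.45831244] TCP px (np.float64(323.41759799367884), np.float64(169.64391471545292))
tip rows [(146, 61), (147, 56), (148, 53), (149, 50), (150, 30), (151, 21), (152, 29), (153, 30), (154, 32), (155, 23), (156, 67), (157, 78), (158, 76), (159, 70), (160, 47), (161, 31), (162, 90), (163, 122), (164, 117), (165, 70), (166, 15), (167, 6), (168, 18), (169, 28), (170, 39), (171, 30)]
cap: dark px [(array([342. , 160.7]), np.int64(30)), (array([322.8, 163. ]), np.int64(20))]
```

Emit:
carry_out(motion="0 0 0.035 0 0 0 0; 0 0 0.015 0 0 0 0; 0 0 0.01 0 0 0 0; 0 0 0 0 0 0 0")

```text
time: 6.22
tool_pos: [0.5494, -0.1108, 0.069]
ee_rot: [-3.141, 0.003, -3.141]
wrist_force: [-0.1, -0.9, 10.8]
width: 0.0002
finger_force: 5.3
```

The force is 10.8 N, more than the spring gives, so the key is on its bottom stop. I'll hold it while the row rolls.

Emit:
carry_out(motion="0 0 0 0 0 0 0; 0 0 0 0 0 0 0; 0 0 0 0 0 0 0; 0 0 0 0 0 0 0; 0 0 0 0 0 0 0; 0 0 0 0 0 0 0; 0 0 0 0 0 0 0; 0 0 0 0 0 0 0; 0 0 0 0 0 0 0; 0 0 0 0 0 0 0; 0 0 0 0 0 0 0; 0 0 0 0 0 0 0")

```text
time: 7.72
tool_pos: [0.5494, -0.1108, 0.069]
ee_rot: [-3.141, 0.003, -3.141]
wrist_force: [-1.1, -0.2, 10.4]
width: 0.0003
finger_force: 5.3
```

```bash
python3 - <<'E'
from h import *
s=look(); t=imaging.snapshot('top')
a=cv2.resize(t['pixels'][120:260,310:390,::-1],None,fx=4,fy=4,interpolation=2)
b=cv2.resize(s['pixels'][130:230,250:370,::-1],None,fx=4,fy=4,interpolation=2)
im=np.zeros((560,800,3),np.uint8); im[:,:320]=a; im[:400,320:]=b
cv2.imwrite('pics/p1.png',im)
E
```

```text
t 7.775 tcp [ 0.54939244 -0.11085429  0.06901469] F [-0.58836029  0.95988043 11.14413904] TCP px (np.float64(323.37748813840506), np.float64(172.05207130832133))
tip rows [(146, 63), (147, 56), (148, 75), (149, 80), (150, 50), (151, 27), (152, 29), (153, 30), (154, 31), (155, 23), (156, 69), (157, 79), (158, 79), (159, 80), (160, 67), (161, 28), (162, 43), (163, 71), (164, 101), (165, 121), (166, 116), (167, 75), (168, 25), (169, 14), (170, 22), (171, 34)]
cap: dark px [(array([342. , 160.7]), np.int64(30)), (array([322.9, 165.5]), np.int64(22))]
```

View pics/p1.png

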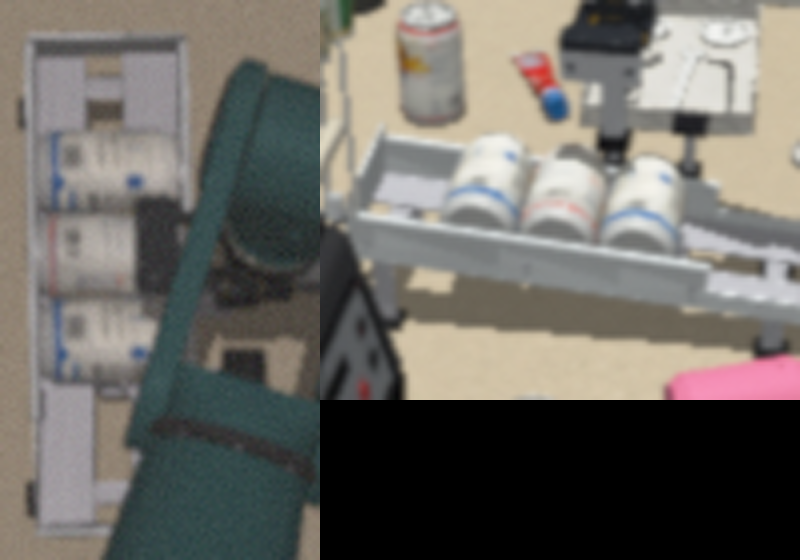

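The row has rolled down. The first can is on the front stop and the rear key (side crop ~(613,145)) is fully pressed. I'll let it up and move to above the front key.

Emit:
carry_out(motion="0 0 -0.1 0 0 0 0; 0 0 -0.1 0 0 0 0; 0 0 -0.1 0 0 0 0; 0 0 0 0 0 0 0; 0.17 0 0 0 0 0 0; 0.17 0 0 0 0 0 0; 0 0 0 0 0 0 0; 0 0 0 0 0 0 0; 0 0 0 0 0 0 0")

```text
time: 8.95
tool_pos: [0.4812, -0.1106, 0.1259]
ee_rot: [3.141, -0.001, -3.14]
wrist_force: [0.1, -0.6, 0.2]
width: 0.0003
finger_force: 0.0
```

```bash
python3 - <<'E'
from h import *
s=look(); t=imaging.snapshot('top')
a=cv2.resize(t['pixels'][120:260,310:390,::-1],None,fx=4,fy=4,interpolation=2)
b=cv2.resize(s['pixels'][130:230,250:370,::-1],None,fx=4,fy=4,interpolation=2)
im=np.zeros((560,800,3),np.uint8); im[:,:320]=a; im[:400,320:]=b
cv2.imwrite('pics/p2.png',im)
E
```

```text
t 9.0 tcp [ 0.48127892 -0.11059825  0.12595881] F [-0.59252222  0.91657108 -0.58407742] TCP px (np.float64(342.5822640249586), np.float64(160.10511785075562))
tip rows [(146, 2), (147, 2), (148, 2), (149, 2), (150, 2), (151, 2), (152, 1), (153, 2), (154, 2), (155, 1), (156, 6), (157, 8), (158, 5), (159, 1), (160, 1), (161, 1), (162, 2), (163, 2), (164, 2), (165, 2), (166, 2), (167, 2), (168, 1), (169, 5), (170, 14), (171, 16)]
cap: dark px [(array([323., 158.]), np.int64(37)), (array([342.3, 160.7]), np.int64(34))]
```

View pics/p2.png

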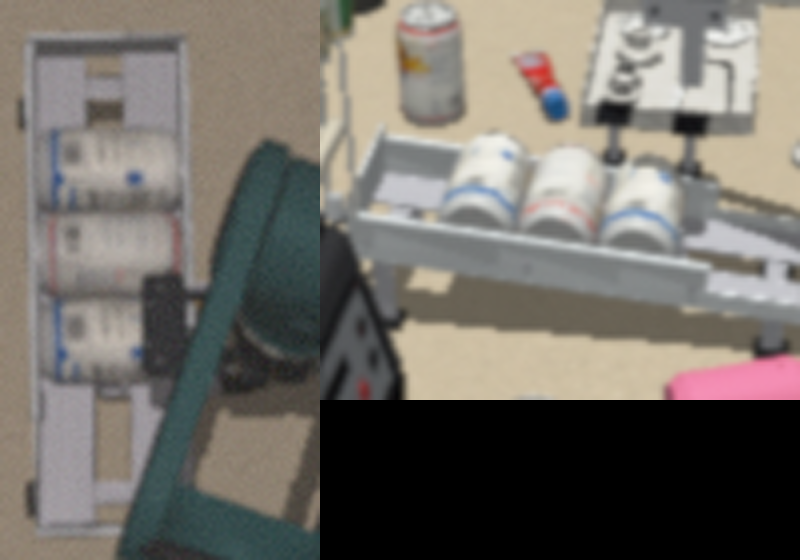

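Rear key is up again, the cans are in place (first can on the front stop), and the fingertips are centred over the front key (u 342.6 against the cap's 342.3). Pressing the front key.

Emit:
carry_out(motion="0 0 0.1 0 0 0 0; 0 0 0.1 0 0 0 0; 0 0 0.1 0 0 0 0; 0 0 0.015 0 0 0 0; 0 0 0 0 0 0 0")

```text
time: 9.68
tool_pos: [0.4816, -0.1108, 0.0649]
ee_rot: [-3.141, 0.001, -3.14]
wrist_force: [-1.3, 0.7, 6.7]
width: 0.0004
finger_force: 3.5
```

Emit:
carry_out(motion="0 0 0.02 0 0 0 0; 0 0 0.01 0 0 0 0; 0 0 0 0 0 0 0; 0 0 0 0 0 0 0; 0 0 0 0 0 0 0; 0 0 0 0 0 0 0; 0 0 0 0 0 0 0; 0 0 0 0 0 0 0; 0 0 0 0 0 0 0; 0 0 0 0 0 0 0; 0 0 0 0 0 0 0; 0 0 0 0 0 0 0")

```text
time: 11.18
tool_pos: [0.4818, -0.1109, 0.0629]
ee_rot: [-3.14, 0.003, -3.14]
wrist_force: [-8.1, 1.7, 20.6]
width: 0.0003
finger_force: 10.3
```

```bash
cat >> h.py <<'E'
def cans(s):
    # bright can bodies seen along the lane axis (can mid height), side view
    o=np.array([.479,-.014,0]); g=cv2.cvtColor(s['pixels'],cv2.COLOR_RGB2GRAY)
    p0=cv2.cvtColor(cv2.imread('pics/p2full.png'),cv2.COLOR_BGR2GRAY) if 0 else None
    for n,x,z in (('bay',-.081,.079),('front',.031,.088),('rear1',.099,.095),('rear2',.166,.1),('c0',.232,.106)):
        u,v=proj(s,o+[x,.0,z+.02]); u,v=int(u),int(v); w=s['pixels'][v-4:v+5,u-4:u+5].reshape(-1,3)
        print(n,(u,v),w.mean(0).round())
E
python3 - <<'E'
from h import *
s=look(); cans(s)
cv2.imwrite('pics/s3.png',s['pixels'][:,:,::-1])
p0=dict(s); p0['pixels']=cv2.imread('pics/side0.png')[:,:,::-1]; print('start:'); cans(p0)
E
```

```text
t 11.225 tcp [ 0.4818007  -0.11092977  0.06284766] F [-7.42514918  1.95644291 21.04793559] TCP px (np.float64(341.9122650459393), np.float64(175.0755954367934))
tip rows [(146, 5), (147, 5), (148, 6), (149, 6), (150, 5), (151, 5), (152, 4), (153, 5), (154, 5), (155, 3), (156, 4), (157, 7), (158, 6), (159, 4), (160, 2), (161, 3), (162, 5), (163, 5), (164, 5), (165, 5), (166, 4), (167, 5), (168, 3), (169, 3), (170, 5), (171, 9)]
cap: dark px [(array([323.1, 158.1]), np.int64(36)), (array([341.9, 168.5]), np.int64(22))]
bay (363, 183) [215. 201. 176.]
front (330, 178) [132. 136. 136.]
rear1 (310, 175) [224. 223. 217.]
rear2 (291, 172) [222. 223. 217.]
c0 (272, 169) [139. 142. 143.]
start:
bay (363, 183) [181. 175. 160.]
front (330, 178) [134. 137. 138.]
rear1 (310, 175) [213. 212. 204.]
rear2 (291, 172) [238. 234. 221.]
c0 (272, 169) [213. 212. 200.]
```

The front key is bottomed (20 N). The front space is now empty, the bay patch has changed, and the two remaining cans sit at the rear stop. I'll let the key up and return over the rear key.

Emit:
carry_out(motion="0 0 -0.11 0 0 0 0; 0 0 -0.11 0 0 0 0; 0 0 -0.13 0 0 0 0; 0 0 0 0 0 0 0; -0.17 0 0 0 0 0 0; -0.17 0 0 0 0 0 0; 0 0 0 0 0 0 0; 0 0 0 0 0 0 0")

```text
time: 12.22
tool_pos: [0.5475, -0.1103, 0.126]
ee_rot: [3.141, -0.003, -3.141]
wrist_force: [-0.5, -0.2, 0.0]
width: 0.0004
finger_force: 0.0
```

```bash
python3 - <<'E'
from h import *
s=look(); cans(s)
E
```

```text
t 12.275 tcp [ 0.54755459 -0.11040219  0.12649597] F [-0.01213303  0.68228045  0.51485148] TCP px (np.float64(323.95545590828675), np.float64(158.4708355589793))
tip rows [(146, 38), (147, 34), (148, 44), (149, 44), (150, 18), (151, 3), (152, 3), (153, 3), (154, 3), (155, 1), (156, 7), (157, 11), (158, 11), (159, 9), (160, 2), (161, 2), (162, 3), (163, 3), (164, 3), (165, 4), (166, 3), (167, 3), (168, 5), (169, 11), (170, 15), (171, 35)]
cap: dark px [(array([322.9, 158. ]), np.int64(38)), (array([342. , 160.7]), np.int64(30))]
bay (363, 183) [213. 199. 174.]
front (330, 178) [131. 134. 134.]
rear1 (310, 175) [223. 222. 215.]
rear2 (291, 172) [220. 221. 215.]
c0 (272, 169) [137. 141. 141.]
```

Both keys are up. Second press of the rear key.

Emit:
carry_out(motion="0 0 0.1 0 0 0 0; 0 0 0.1 0 0 0 0; 0 0 0.075 0 0 0 0; 0 0 0.015 0 0 0 0; 0 0 0.01 0 0 0 0; 0 0 0 0 0 0 0; 0 0 0 0 0 0 0; 0 0 0 0 0 0 0; 0 0 0 0 0 0 0; 0 0 0 0 0 0 0; 0 0 0 0 0 0 0; 0 0 0 0 0 0 0")

```text
time: 13.78
tool_pos: [0.5485, -0.1109, 0.0698]
ee_rot: [-3.141, 0.002, -3.141]
wrist_force: [-2.4, 0.4, 7.1]
width: 0.0005
finger_force: 3.6
```

Emit:
carry_out(motion="0 0 0 0 0 0 0; 0 0 0 0 0 0 0; 0 0 0 0 0 0 0; 0 0 0 0 0 0 0; 0 0 0 0 0 0 0; 0 0 0 0 0 0 0")

```text
time: 14.52
tool_pos: [0.5485, -0.1109, 0.0698]
ee_rot: [-3.141, 0.002, -3.141]
wrist_force: [-3.1, 0.1, 7.5]
width: 0.0004
finger_force: 3.6
```

```bash
python3 - <<'E'
from h import *
s=look(); cans(s)
E
```

```text
t 14.575 tcp [ 0.54851079 -0.11082519  0.06980265] F [-1.86485109  0.21634913  6.65304719] TCP px (np.float64(323.6186740731333), np.float64(171.8933546031322))
tip rows [(146, 62), (147, 57), (148, 73), (149, 79), (150, 47), (151, 24), (152, 28), (153, 29), (154, 33), (155, 24), (156, 67), (157, 77), (158, 78), (159, 78), (160, 64), (161, 25), (162, 45), (163, 75), (164, 104), (165, 122), (166, 115), (167, 70), (168, 19), (169, 11), (170, 23), (171, 48)]
cap: dark px [(array([342. , 160.7]), np.int64(30)), (array([322.7, 165.5]), np.int64(23))]
bay (363, 183) [215. 201. 176.]
front (330, 178) [233. 215. 199.]
rear1 (310, 175) [206. 177. 140.]
rear2 (291, 172) [136. 140. 140.]
c0 (272, 169) [139. 142. 143.]
```

The cans have rolled. I'll push 2 mm more so the key is surely fully down, then let it up and retreat.

Emit:
carry_out(motion="0 0 0.012 0 0 0 0; 0 0 0 0 0 0 0; 0 0 0 0 0 0 0; 0 0 0 0 0 0 0; 0 0 0 0 0 0 0; 0 0 0 0 0 0 0")

```text
time: 15.32
tool_pos: [0.5486, -0.1109, 0.069]
ee_rot: [-3.14, 0.003, -3.141]
wrist_force: [-4.0, 0.7, 12.1]
width: 0.0003
finger_force: 6.2
```

Emit:
carry_out(motion="0 0 -0.11 0 0 0 0; 0 0 -0.11 0 0 0 0; 0 0 -0.13 0 0 0 0; 0 0 -0.2 0 0 0 0; 0 0 -0.2 0 0 0 0; 0 -0.2 0 0 0 0 0; 0 -0.2 0 0 0 0 0; 0 -0.2 0 0 0 0 0; 0 0 0 0 0 0 0; 0 0 0 0 0 0 0; 0 0 0 0 0 0 0")

```text
time: 16.7
tool_pos: [0.5487, -0.2294, 0.2153]
ee_rot: [3.141, 0.0, -3.139]
wrist_force: [-0.1, 0.5, 0.7]
width: 0.0003
finger_force: 0.0
```

```bash
python3 - <<'E'
from h import *
s=look(); cans(s); t=imaging.snapshot('top')
a=cv2.resize(t['pixels'][120:275,215:475,::-1],None,fx=1.75,fy=1.75,interpolation=2)
b=cv2.resize(s['pixels'][140:225,250:385,::-1],None,fx=3.4,fy=3.4,interpolation=2)
im=np.zeros((600,800,3),np.uint8); im[:a.shape[0],:a.shape[1]]=a; im[600-b.shape[0]:,800-b.shape[1]:]=b
cv2.imwrite('pics/fin.png',im)
E
```

```text
t 16.75 tcp [ 0.54878334 -0.2294059   0.21528078] F [-0.62454401 -0.02043983  0.40334242] TCP px (np.float64(328.60122117460816), np.float64(120.9001998169501))
tip rows [(146, 1), (147, 1), (148, 1), (149, 2), (150, 3), (151, 18), (152, 27), (153, 46), (154, 60), (155, 41), (156, 13), (157, 2), (158, 2), (159, 1), (160, 5), (161, 22), (162, 51), (163, 64), (164, 67), (165, 66), (166, 63), (167, 49), (168, 32), (169, 18), (170, 16), (171, 36)]
cap: dark px [(array([322.9, 157.8]), np.int64(41)), (array([342.4, 160.8]), np.int64(35))]
bay (363, 183) [212. 197. 173.]
front (330, 178) [230. 212. 196.]
rear1 (310, 175) [207. 177. 142.]
rear2 (291, 172) [133. 136. 137.]
c0 (272, 169) [136. 139. 139.]
```

View pics/fin.png

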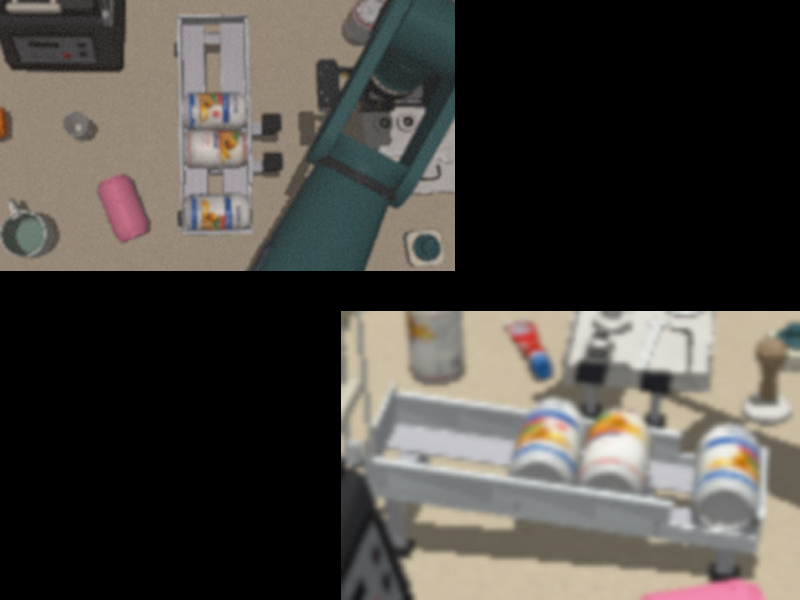

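The first can is in the bay at the lip (side crop ~(728,475)), the next can is on the front stop (~(615,450)), and the last is behind the rear stop (~(547,440)). Both keys are up, the bystanders stand where they were, and the arm is clear.

```bash
python3 -c "
from bench import robot
print(robot.close_job())"
```

```text
the job is handed in; nothing more can be done
None
```

I issued one can into the pick-up bay; the next waits at the front stop and the last stays behind the rear stop, both keys are up, and I handed the job in at about 17 s of the 48 s allowed.

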